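# Index the bottle carousel by a spoke

### The arm

A 6-joint arm with a two-finger parallel gripper is mounted at the origin on a cart in front of the work surface, level with it; the furniture and walls round the work are solid. World frame = base frame: x ahead of the robot, y to its left, z up, the work surface at z = 0. Lengths are in mm, angles in rad, forces in N, time in s.
With the tool pointing down it reaches from about 400 to 925 mm from the base axis. Payload 12.5 kg.
Tool frame: the origin (TCP) lies at the very end of the fingers, on their centre line; the grasp point (between the pads) lies 19 mm behind it; y points along the fingers, z is the direction in which the jaws open and shut, and the axes are right-handed (so a half turn about y gives the same grasp; the last joint's range is limited). The gripper opens to 95 mm and grips with 3 to 60 N. Pads are 20 mm wide; open, the fingers measure 119 mm over their backs; the gripper's body (75 mm by 180 mm) begins 59 mm behind the grasp point.
Start: joints at [-1.208, 0.491, 1.559, -0, 1.092, -0.106], TCP at [282.409, -557.577, 214.661] pointing down, gripper open.
Joint ranges: [-3.1, 3.1], [-0.84, 2.19], [0.05, 2.79], [-1.13, 4.28], [0.06, 2.93], [-2.69, 2.69]. Speed limits (rad/s): [2.22, 2.22, 2.79, 3.14, 3.14, 3.14].

### API

Orientations are given as [roll, pitch, yaw] about the fixed x, y, z axes, in that order (R = Rz(yaw) Ry(pitch) Rx(roll)).
In Python, from cell import env, optics gives the robot as it stands.
- The arm moves only by the tool drive_tool, never from a script. Its argument "steps" is a list of rows, each an object with "slide": the shift along the tool's x, y, z in m, a list of three; "dr": the turn, a rotation vector about the tool's x, y, z in rad, a list of three; "fingers": the finger opening in m, from 0 to 0.0951. A call has 1 to 5 rows; each row is the pose to reach, as a shift and turn from the pose commanded when the call began, along the tool's axes at that moment; what a row does not reach only later rows make up. A row lasts 1/12 s, in which the tool goes at most 41.7 mm and 7.16 degrees, less where a joint would pass 70% of its speed; a pose out of reach is approached as far as the arm can. A call with a gripper value outside its range is refused whole. The fingers move at their own pace and stop on an object; the grip force is fixed at half the most. Time passes only in rows, so rows that repeat a pose let the fingers close. It gives the time, the measured TCP pose, the force and the opening at its end, in the units of the state.
- env.state(): the state, without advancing time (a new reading comes with each control period).
- optics.read_camera(name): name is "scene" or "top" or "wrist"; returns the picture (384x512x3 uint8, red, green, blue); there is no depth.
- optics.camera_model(name): a dict with "mtx" (3x3 intrinsics, pixels), "R" (3x3) and "t" (3): a world point X has camera coordinates R X + t. Camera axes: x right, y down, z forward; pixel columns grow to the right and rows downward; lengths in mm; the calibration is good to about 2 mm. A picture is of the moment at which its call begins: read the wrist's pose just before it. camera_model takes no time and is no camera call; for the wrist camera it gives the pose at the moment of the call.
- env.job_done(): hands the job in, once; it reports no verdict.
The state is a dict: "t": time; "joints": joint angles; "qvel": joint speeds; "tau": joint torques, N m; "eef_pos": TCP position; "tcp_rot": TCP orientation; "ft_force": force on the tool from outside, world axes, zero at the start; "moment": the same for the moment, N m; "opening": opening from 0.0 (shut) to 1.0 (fully open).
Only numpy, scipy, OpenCV 4.12 (cv2) and the standard library are available. Lean on these libraries where they do the work, as an engineer would, in place of code of your own. Each camera call takes 0.05 s, during which the arm holds its last target.

### The job

Without grasping anything, push on the spokes of the bottle carousel with a fingertip and gently turn it until the tallest of its three bottles stands right in front of the tip of the fixed pointer. Do not touch the bottles: all three stay upright in their cups, and the canister and the mouse nearby are left alone.

Things in the scene. Friction and masses are not known exactly. Their poses are not given: they have to be found in the camera images.
- turntable (a joint): turning part of the carousel, in rad: 0 at the start, growing counter-clockwise seen from above; it may be pushed either way (stops at 6.2 rad either way), has friction (about 1 N at the spoke ends) and stays where it is left. A round aluminium tray 134 mm across with three white cups (45.6 mm across outside, tops 42 mm above the desk, centres 44 mm from the axis, 120 degrees apart), a steel hub to 67 mm height and three level spokes midway between the cups
- carousel_axis (a point): point on the upright turning axis of the carousel, at the height of the spokes (55 mm above the desk); the carousel's foot is a grey disc 140 mm across, fixed to the desk
- spoke_1_end (a point): centre of the black 16 mm ball at the end of spoke 1 (of three alike), 95 mm from the axis and 55 mm above the desk. The spoke is a steel rod 9 mm thick that runs level from the hub to this ball; outside the cups it is free from 67 mm to the ball, open below and above
- spoke_2_end (a point): centre of the black 16 mm ball at the end of spoke 2 (of three alike), 95 mm from the axis and 55 mm above the desk. The spoke is a steel rod 9 mm thick that runs level from the hub to this ball; outside the cups it is free from 67 mm to the ball, open below and above
- spoke_3_end (a point): centre of the black 16 mm ball at the end of spoke 3 (of three alike), 95 mm from the axis and 55 mm above the desk. The spoke is a steel rod 9 mm thick that runs level from the hub to this ball; outside the cups it is free from 67 mm to the ball, open below and above
- pointer_tip (a point): tip of the fixed steel cone that points level at the carousel's axis, 112 mm from the axis and 50 mm above the desk, just beyond the sweep of the spokes (ball ends reach 103 mm); its grey post, outside it, reaches 152 mm from the axis and 61 mm above the desk; a 4 mm thick flat bar runs on the desk from it to the foot
- serving_place (a point): the empty point in the air 44 mm from the axis, straight in front of the pointer tip, 66 mm above the desk: where the centre of the tallest bottle shall be
- tall_bottle_center (a point): centre (half-way up) of the tallest bottle, a dropper bottle 37 mm across and 100 mm high with a pointed cap, standing loose in one of the cups, its top 116 mm above the desk
- middle_bottle_center (a point): centre (half-way up) of the dropper bottle 30 mm across and 87 mm high, loose in another cup, its top 103 mm above the desk
- short_bottle_center (a point): centre (half-way up) of the dropper bottle 30 mm across and 78 mm high, loose in another cup, its top 94 mm above the desk
- canister_center (a point): centre of a black canister 37x37x63 mm standing on the desk to the right of the carousel as the robot sees it; a bystander
- mouse_center (a point): a point inside a computer mouse 111x63x34 mm on the desk on the robot's side of the carousel, 17 mm above the desk; a bystander
Things that resemble listed ones, but are neither listed nor needed, are in the scene too. What is shaped like the part that bears tall_bottle_center but yellow is not meant.

How it is judged (in metres and radians):
At the end, for the whole second after the job is handed in: The tallest bottle's centre is within 8 mm horizontally of the place in front of the pointer, the carousel is at rest, and all three bottles stand upright (within 0.15 rad) on the tray in their cups (no more than 6 mm up) (horizontal distance between tall_bottle_center and serving_place below 0.008 m and velocity of joint turntable between -0.03 and 0.03 rad/s and angle between each of tall_bottle_center, middle_bottle_center, short_bottle_center's own z axis and vertical below 0.15 rad and height (world z) of tall_bottle_center below 0.072 m and height (world z) of middle_bottle_center below 0.0655 m and height (world z) of short_bottle_center below 0.061 m); the robot touches nothing.
It fails at once if a bottle is touched by the robot (contact force between any of the fingers, the arm and tall_bottle above 0.5 N or contact force between any of the fingers, the arm and middle_bottle above 0.5 N or contact force between any of the fingers, the arm and short_bottle above 0.5 N).
It fails at once if a bottle is lifted by more than 15 mm (height (world z) of tall_bottle_center above 0.081 m or height (world z) of middle_bottle_center above 0.0745 m or height (world z) of short_bottle_center above 0.07 m).
It fails at once if a bottle tips by more than 0.35 rad (angle between any of tall_bottle_center, middle_bottle_center, short_bottle_center's own z axis and vertical above 0.35 rad).
It fails at once if the carousel is spun faster than 3 rad/s (velocity of joint turntable above 3 rad/s or velocity of joint turntable below -3 rad/s).
It fails at once if the canister or the mouse is moved by more than 15 mm (distance of any of canister_center, mouse_center from where it was at the start of the episode above 0.015 m).
It also fails if it takes over 40 s, if anything falls off the work surface, if the arm or the gripper's body presses on something with over 40 N, if the wrist force passes 120 N, or if a joint passes its speed limit or range.

## Working session

There is one attempt and no reset: what is moved stays moved. The work goes in short steps, Python scripts to look and compute and a tool call to move; the robot and the scene stay as the last step left them, time stands still between calls to the robot, and variables do not carry over. Pictures are saved under pics/ and viewed, and the job is handed in when it is done.

Besides the shell and the picture viewer there is one more tool, called after ">>>" as name([rows], argument=value, ...), one row to a line, values as JSON. drive_tool: Moves the arm, as the interface text tells. Its arguments: {"type":"object","properties":{"steps":{"type":"array","items":{"type":"object","properties":{"slide":{"type":"array","items":{"type":"number"}},"dr":{"type":"array","items":{"type":"number"}},"fingers":{"type":"number"}}}}},"required":["steps"]}

```bash
ls; mkdir -p pics
python3 - <<'E'
from cell import env, optics
import cv2
print(env.state())
for n in ["scene","top"]:
    im=optics.read_camera(n); cv2.imwrite(f"pics/{n}0.png",im[:,:,::-1]); m=optics.camera_model(n); print(n,m)
E
```

```text
pics
{'t': 0.0, 'joints': array([-1.20763382e+00,  4.91552954e-01,  1.55943339e+00,  1.72009653e-05,
        1.09168656e+00, -1.05593585e-01]), 'qvel': array([ 0.00060519, -0.00010605, -0.00012623,  0.00119723,  0.00144258,
        0.00059095]), 'tau': array([-1.30461856e-03, -6.12640214e+01, -2.58186686e+01,  6.92513608e-02,
        4.81570722e-02, -5.22318010e-05]), 'eef_pos': array([ 282.30522581, -557.34969891,  214.07137972]), 'tcp_rot': array([-1.57186895e+00,  1.29026221e-04, -2.67284457e+00]), 'ft_force': array([ 0.04253351,  0.72834279, -0.4566271 ]), 'moment': array([-0.04831455, -0.02015131,  0.00348279]), 'opening': 0.9999141400617938}
scene {'mtx': array([[396.55878834,   0.        , 248.14502355],
       [  0.        , 396.55878834, 194.57932951],
       [  0.        ,   0.        ,   1.        ]]), 'R': array([[ 0.25561252,  0.9667693 , -0.00439931],
       [ 0.81925633, -0.21902184, -0.52995142],
       [-0.51330431,  0.13185805, -0.84801659]]), 't': array([-394.43985281, -259.40831472, 1096.96394249])}
top {'mtx': array([[480.93033137,   0.        , 266.41583674],
       [  0.        , 480.93033137, 191.53764974],
       [  0.        ,   0.        ,   1.        ]]), 'R': array([[ 0.02998017, -0.99952487, -0.00715673],
       [-0.98510229, -0.02833307, -0.16961931],
       [ 0.16933595,  0.01213532, -0.98548367]]), 't': array([283.47829717, 434.33555426, 989.75949503])}
```

View pics/scene0.png

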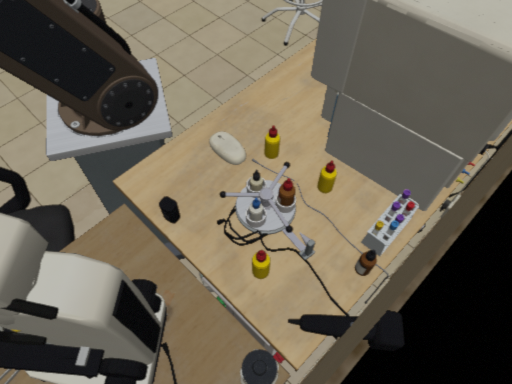

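View pics/top0.png

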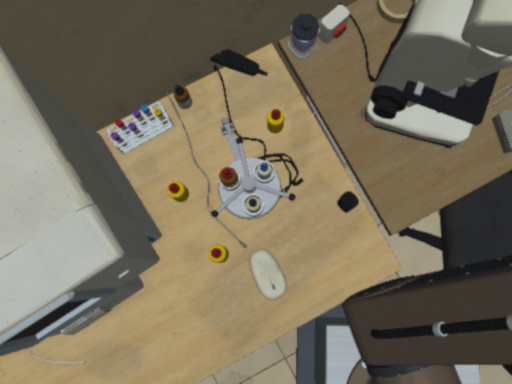

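Run:
```python
import cv2
a=cv2.imread("pics/top0.png")[110:225,190:310]; cv2.imwrite("pics/top0c.png",cv2.resize(a,None,fx=5,fy=5,interpolation=cv2.INTER_CUBIC))
a=cv2.imread("pics/scene0.png")[145:270,205:335]; cv2.imwrite("pics/scene0c.png",cv2.resize(a,None,fx=4.6,fy=4.6,interpolation=cv2.INTER_CUBIC))
```

```text
(no output)
```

View pics/top0c.png

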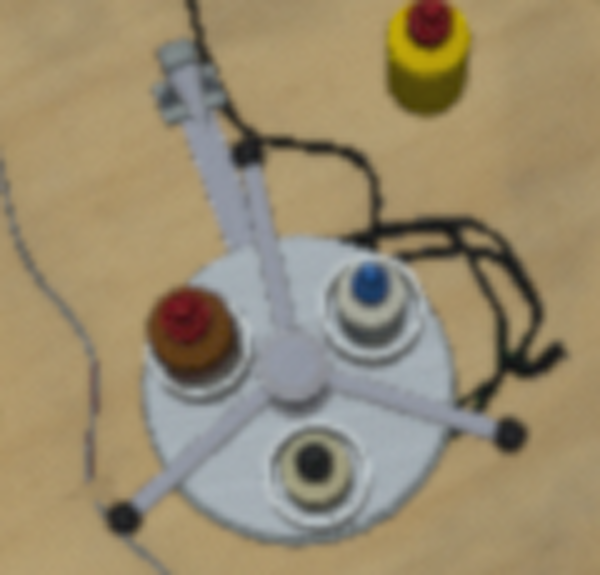

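View pics/scene0c.png

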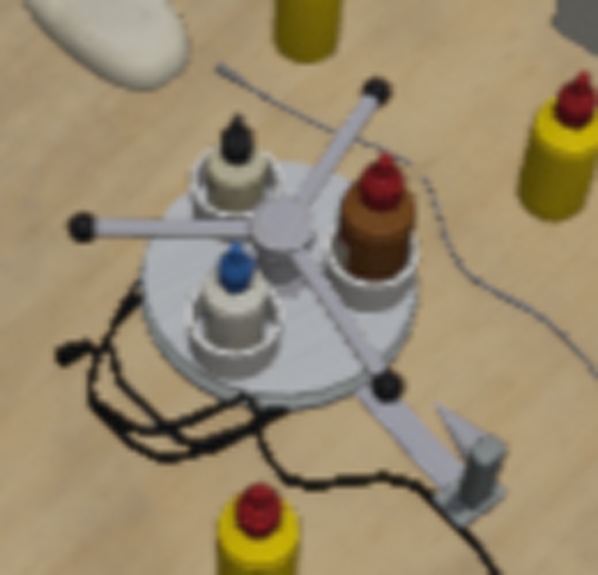

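```bash
cat > h.py <<'E'
import numpy as np
def ray(m,u,v,z):
    K,R,t=m["mtx"],m["R"],m["t"]; C=-R.T@t; d=R.T@np.linalg.solve(K,[u,v,1]); return C+d*(z-C[2])/d[2]
def un(p,f,o): return ((p[0]+.5)/f-.5+o[0],(p[1]+.5)/f-.5+o[1])
def proj(m,X):
    c=m["R"]@np.asarray(X,float)+m["t"]; p=m["mtx"]@c; return p[:2]/p[2]
E
python3 - <<'E'
from cell import optics
from h import *
T=optics.camera_model("top");S=optics.camera_model("scene")
t=lambda p,z: ray(T,*un(p,5,(190,110)),z)[:2]
s=lambda p,z: ray(S,*un(p,4.6,(205,145)),z)[:2]
B=[]
for nm,f,ps in (("top",t,[(247,152),(124,518),(510,434)]),("scene",s,[(387,386),(376,92),(82,227)])):
    P=np.array([f(p,55) for p in ps]); 
    from scipy.optimize import least_squares
    r=least_squares(lambda c:np.linalg.norm(P-c,axis=1)-95,P.mean(0)); c=r.x
    print(nm,P.round(1).tolist(),"axis",c.round(1),"radii",(95+r.fun).round(1),"ang",np.degrees(np.arctan2(*(P-c).T[::-1])).round(1))
    if nm=="top": pts={"hubtop":((292,365),67),"tallcap":((185,315),113),"posttop":((178,50),61),"blue":((370,280),90),"black":((314,460),100)}
    else: pts={"hubtop":((283,224),67),"tip":((437,405),50),"posttop":((488,443),61),"tallcap":((384,160),116),"short":((236,248),94),"mid":((237,120),103)}
    for k,(p,z) in pts.items():
        q=f(p,z); d=q-c; print(k,q.round(1),"r",np.hypot(*d).round(1),"ang",np.degrees(np.arctan2(d[1],d[0])).round(1))
print("mouse",ray(T,267,275,17),"canister",ray(T,347,201,50))
E
```

```text
top [[533.2, 358.0], [373.9, 403.1], [414.1, 242.8]] axis [440.6 334.6] radii [95.5 95.5 95.5] ang [  14.2  134.2 -106.1]
hubtop [438.6 334.7] r 1.9 ang 177.3
tallcap [449.  375.7] r 42.0 ang 78.5
posttop [575.9 388.9] r 145.8 ang 21.9
blue [470.6 302.9] r 43.7 ang -46.6
black [394.  322.8] r 48.1 ang -165.8
scene [[533.0, 354.5], [375.1, 399.8], [414.8, 240.3]] axis [441.  331.5] radii [94.9 94.9 94.9] ang [  14.  134. -106.]
hubtop [445.  330.8] r 4.1 ang -10.3
tip [545.7 374.5] r 113.2 ang 22.4
posttop [574.  387.3] r 144.2 ang 22.8
tallcap [453.4 373.6] r 43.9 ang 73.5
short [467.9 301.3] r 40.5 ang -48.3
mid [406.5 318.6] r 36.9 ang -159.4
mouse [250.14864778 289.75621451  17.        ] canister [408.47500595 125.99361655  50.        ]
```

Run:
```python
from cell import optics
from h import *
import cv2
T=optics.camera_model("top");S=optics.camera_model("scene")
for p in [(368,110),(390,115),(440,145),(500,120),(400,60)]:
    print(p,[ray(T,*p,z)[:2].round(0).tolist() for z in (0,150,300)])
for p in [(160,300),(160,350),(50,190),(130,270)]:
    print("S",p,[ray(S,*p,z)[:2].round(0).tolist() for z in (0,150,300)])
W=[(282,-557),(330,-430),(380,-300),(410,-150),(430,0),(443,130),(443,251)]
for n,m in(("top",T),("scene",S)):
    im=cv2.imread(f"pics/{n}0.png")
    for w in W:
        for z,c in((214,(0,0,255)),(0,(255,0,0))):
            q=proj(m,(*w,z)); cv2.circle(im,tuple(int(v) for v in q),3,c,-1)
    cv2.imwrite(f"pics/{n}_path.png",im)
a=np.hstack([cv2.imread("pics/top_path.png"),cv2.imread("pics/scene_path.png")]);cv2.imwrite("pics/path.png",cv2.resize(a,(800,300)))
```

```text
(368, 110) [[628.0, 71.0], [574.0, 101.0], [520.0, 131.0]]
(390, 115) [[617.0, 21.0], [565.0, 58.0], [513.0, 96.0]]
(440, 145) [[550.0, -91.0], [507.0, -37.0], [465.0, 16.0]]
(500, 120) [[612.0, -228.0], [561.0, -155.0], [509.0, -82.0]]
(400, 60) [[751.0, -4.0], [680.0, 37.0], [609.0, 78.0]]
S (160, 300) [[594.0, 67.0], [648.0, 88.0], [701.0, 110.0]]
S (160, 350) [[690.0, 53.0], [725.0, 77.0], [760.0, 101.0]]
S (50, 190) [[264.0, -149.0], [380.0, -86.0], [496.0, -24.0]]
S (130, 270) [[514.0, 15.0], [583.0, 46.0], [652.0, 77.0]]
```

View pics/path.png

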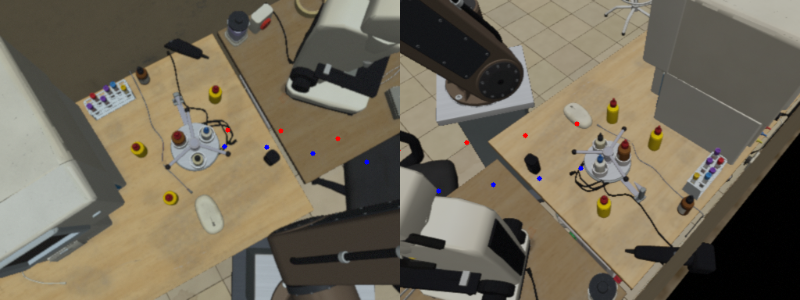

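Run:
```python
from cell import optics
import cv2,numpy as np
w=optics.read_camera("wrist")[:,:,::-1]; cv2.imwrite("pics/w0.png",w)
a=cv2.imread("pics/top0.png")[0:384,330:512]; b=cv2.imread("pics/scene0.png")[100:384,0:200]
a=cv2.resize(a,(284,600)); b=cv2.resize(b,(422,600))
cv2.imwrite("pics/ab.png",np.hstack([a,b]))
```

```text
(no output)
```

View pics/w0.png

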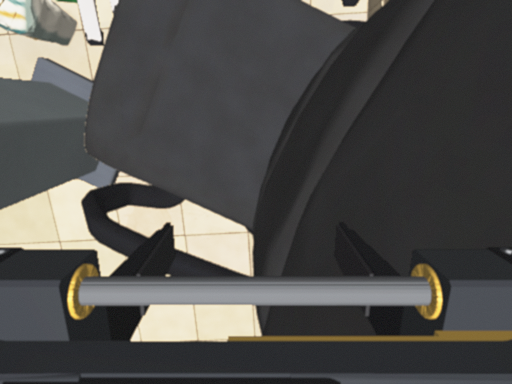

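View pics/ab.png

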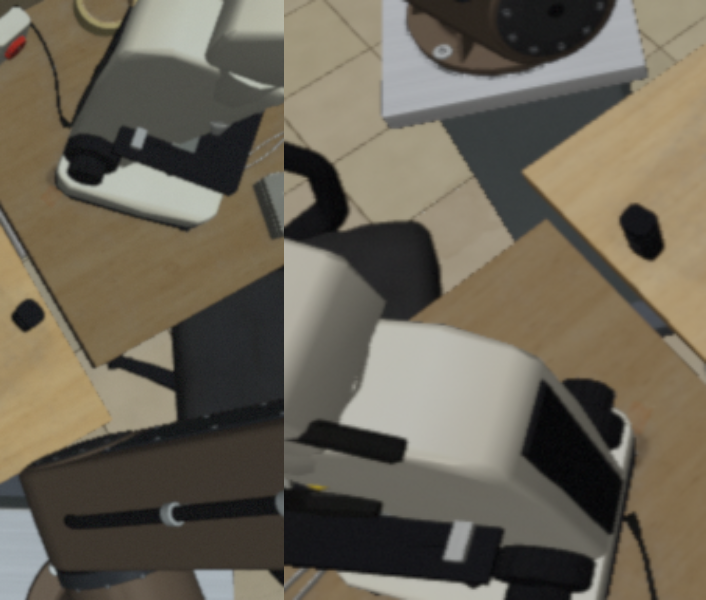

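Run:
```python
from cell import optics
from h import *
m=optics.camera_model("wrist"); print(m["R"].round(2),(-m["R"].T@m["t"]).round(0), m["mtx"].round(0)[0])
for p in [(90,130),(260,225),(430,5),(250,330),(350,100),(500,200),(20,120)]:
    print(p,[ray(m,*p,z)[:2].round(0).tolist() for z in (-700,-250,-100,0,100)])
T=optics.camera_model("top");S=optics.camera_model("scene")
print("seat T",[ray(T,442,207,z)[:2].round(0).tolist() for z in (-300,-150,0)],"armtip",[ray(T,401,232,z)[:2].round(0).tolist() for z in (-300,-150,0,100)])
print("S seat corner",[ray(S,67,206,z)[:2].round(0).tolist() for z in (-300,-150,0)],"arm",[ray(S,28,190,z)[:2].round(0).tolist() for z in (-300,-150,0,100)])
```

```text
[[ 0.45 -0.89 -0.  ]
 [-0.86 -0.43  0.28]
 [-0.25 -0.12 -0.96]] [ 350. -522.  384.] [312.   0. 254.]
(90, 130) [[20.0, -58.0], [157.0, -251.0], [203.0, -315.0], [233.0, -358.0], [264.0, -400.0]]
(260, 225) [[-28.0, -735.0], [129.0, -647.0], [182.0, -617.0], [216.0, -598.0], [251.0, -578.0]]
(430, 5) [[856.0, -872.0], [646.0, -727.0], [576.0, -678.0], [529.0, -646.0], [483.0, -614.0]]
(250, 330) [[-461.0, -910.0], [-124.0, -749.0], [-12.0, -695.0], [63.0, -660.0], [138.0, -624.0]]
(350, 100) [[505.0, -800.0], [441.0, -685.0], [419.0, -646.0], [405.0, -620.0], [391.0, -595.0]]
(500, 200) [[453.0, -1470.0], [410.0, -1077.0], [396.0, -946.0], [387.0, -858.0], [377.0, -771.0]]
(20, 120) [[-55.0, 164.0], [113.0, -121.0], [169.0, -215.0], [207.0, -279.0], [244.0, -342.0]]
seat T [[454.0, -197.0], [431.0, -144.0], [409.0, -91.0]] armtip [[380.0, -80.0], [365.0, -40.0], [351.0, 0.0], [342.0, 27.0]]
S seat corner [[108.0, -221.0], [214.0, -165.0], [319.0, -110.0]] arm [[13.0, -343.0], [131.0, -271.0], [250.0, -199.0], [329.0, -151.0]]
```

>>> drive_tool([
  {"slide": [-0.025,0,-0.025],"dr": [0,0,0],"fingers": 0},
  {"slide": [-0.054,0,-0.054],"dr": [0,0,0],"fingers": 0},
  {"slide": [-0.083,0,-0.083],"dr": [0,0,0],"fingers": 0},
  {"slide": [-0.112,0,-0.112],"dr": [0,0,0],"fingers": 0},
  {"slide": [-0.14,0,-0.14],"dr": [0,0,0],"fingers": 0},
])

```text
t: 0.57
eef_pos: [344.1, -367.4, 214.5]
tcp_rot: [-1.571, 0.0, -2.673]
ft_force: [0.8, -0.3, -0.3]
opening: 0.704
```

>>> drive_tool([
  {"slide": [-0.027,0,-0.031],"dr": [0,0,0],"fingers": 0},
  {"slide": [-0.054,0,-0.062],"dr": [0,0,0],"fingers": 0},
  {"slide": [-0.081,0,-0.093],"dr": [0,0,0],"fingers": 0},
  {"slide": [-0.108,0,-0.124],"dr": [0,0,0],"fingers": 0},
  {"slide": [-0.135,0,-0.155],"dr": [0,0,0],"fingers": 0},
])

```text
t: 0.98
eef_pos: [394.4, -168.3, 214.7]
tcp_rot: [-1.571, 0.0, -2.673]
ft_force: [1.2, 0.7, -0.3]
opening: 0.353
```

>>> drive_tool([
  {"slide": [-0.022,0,-0.033],"dr": [0,0,0],"fingers": 0},
  {"slide": [-0.044,0,-0.066],"dr": [0,0,0],"fingers": 0},
  {"slide": [-0.067,0,-0.1],"dr": [0,0,0],"fingers": 0},
  {"slide": [-0.089,0,-0.133],"dr": [0,0,0],"fingers": 0},
  {"slide": [-0.111,0,-0.166],"dr": [0,0,0],"fingers": 0},
])

```text
t: 1.4
eef_pos: [418.2, 30.1, 214.7]
tcp_rot: [-1.571, 0.0, -2.673]
ft_force: [1.3, -0.2, -0.4]
opening: 0.026
```

>>> drive_tool([
  {"slide": [-0.022,0,-0.032],"dr": [0,-0.11,0],"fingers": 0},
  {"slide": [-0.045,0,-0.065],"dr": [0,-0.22,0],"fingers": 0},
  {"slide": [-0.067,0,-0.097],"dr": [0,-0.33,0],"fingers": 0},
  {"slide": [-0.09,0,-0.13],"dr": [0,-0.44,0],"fingers": 0},
  {"slide": [-0.112,0,-0.162],"dr": [0,-0.55,0],"fingers": 0},
])

```text
t: 1.82
eef_pos: [444.9, 225.4, 214.6]
tcp_rot: [-1.571, -0.0, -2.117]
ft_force: [1.7, -0.9, -0.1]
opening: 0.004
```

```bash
cat > plan.py <<'E'
import sys
from cell import env
import numpy as np
def plan(xyz,yawdeg):
    s=env.state(); y=s["tcp_rot"][2]; d=np.array(xyz)-s["eef_pos"]
    x=d[0]*np.cos(y)+d[1]*np.sin(y); z=-d[0]*np.sin(y)+d[1]*np.cos(y)
    dy=(np.radians(yawdeg)-y+np.pi)%(2*np.pi)-np.pi
    print("slide",np.round([x,-d[2],z],1),"dr_y",round(-dy,3),"t",s["t"],s["eef_pos"].round(1),np.degrees(y).round(1))
AX=np.array([440.8,333.0])
def fp(ang,r,off):  # spoke angle deg, radius, ccw-side offset
    a=np.radians(ang); return AX+r*np.array([np.cos(a),np.sin(a)])+off*np.array([-np.sin(a),np.cos(a)])
E
python3 - <<'E'
from plan import *
p=fp(-106,79,26);print(p);plan([*p,214],-106);plan([*p,110],-106)
E
```

```text
[444.01745298 249.89375477]
slide [-20.4   0.6 -13.5] dr_y -0.267 t 1.8167 [444.9 225.4 214.6] -121.3
slide [-20.4 104.6 -13.5] dr_y -0.267 t 1.8167 [444.9 225.4 214.6] -121.3
```

>>> drive_tool([
  {"slide": [-0.01,0,-0.007],"dr": [0,-0.11,0],"fingers": 0},
  {"slide": [-0.02,0.01,-0.0135],"dr": [0,-0.2,0],"fingers": 0},
  {"slide": [-0.0204,0.04,-0.0135],"dr": [0,-0.267,0],"fingers": 0},
  {"slide": [-0.0204,0.075,-0.0135],"dr": [0,-0.267,0],"fingers": 0},
  {"slide": [-0.0204,0.095,-0.0135],"dr": [0,-0.267,0],"fingers": 0},
])

```text
t: 2.23
eef_pos: [443.3, 247.6, 117.0]
tcp_rot: [-1.573, -0.001, -1.855]
ft_force: [-0.7, 0.2, -1.2]
opening: 0.008
```

```bash
cat > look.py <<'E'
import sys,cv2,numpy as np
from cell import env,optics
tag=sys.argv[1]
t=optics.read_camera("top")[100:235,190:325,::-1]; s=optics.read_camera("scene")[140:275,195:330,::-1]
cv2.imwrite(f"pics/{tag}.png",np.hstack([cv2.resize(i,(400,400),interpolation=cv2.INTER_CUBIC) for i in (t,s)]))
E
python3 look.py a1; python3 -c "
from plan import *
plan([*fp(-106,79,26),51],-106)"
```

```text
slide [-3.  65.9  0.3] dr_y -0.006 t 2.3333 [442.9 247.1 116.9] -106.3
```

View pics/a1.png

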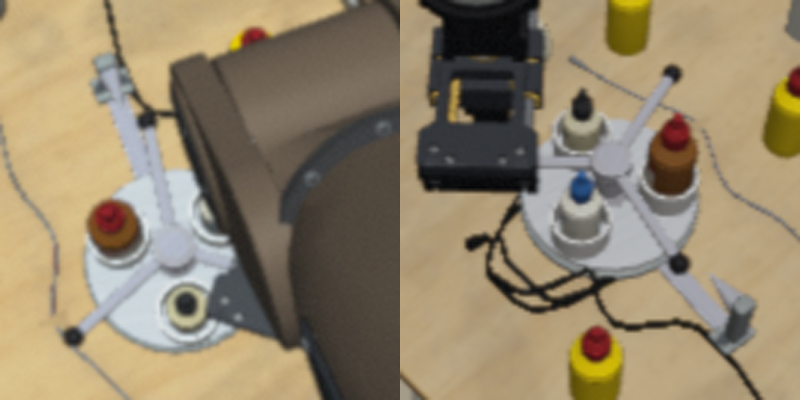

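Run:
```python
from cell import optics
import cv2
cv2.imwrite("pics/w1.png",optics.read_camera("wrist")[:,:,::-1])
```

```text
(no output)
```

View pics/w1.png

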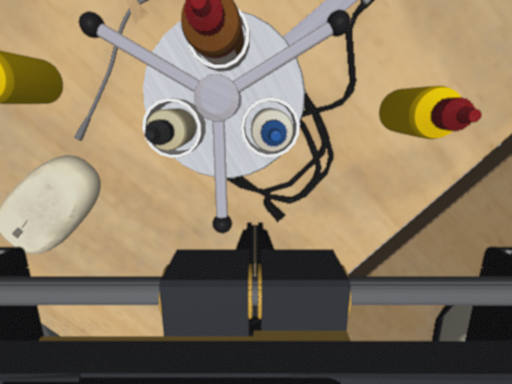

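>>> drive_tool([
  {"slide": [-0.003,0.02,0],"fingers": 0},
  {"slide": [-0.003,0.04,0],"fingers": 0},
  {"slide": [-0.003,0.055,0],"fingers": 0},
  {"slide": [-0.003,0.0655,0],"fingers": 0},
  {"slide": [-0.003,0.0655,0],"fingers": 0},
])

```text
invalid input
```

Run:
```python
from cell import optics,env
import cv2
cv2.imwrite("pics/w2.png",optics.read_camera("wrist")[:,:,::-1])
s=env.state();print(s["eef_pos"],s["ft_force"])
from plan import *
for k in range(0,14):
    a=-106-4*k; print(a,end=" "); plan([*fp(a,79,16 if k else 18),51],a)
```

```text
[444.65341195 247.72568626 120.05365526] [ 0.42408319 -0.1122656   0.63979345]
-106 slide [-1.9 69.1 -9.2] dr_y -0.006 t 2.4333 [444.7 247.7 120.1] -106.3
-110 slide [ -0.9  69.1 -16.8] dr_y 0.064 t 2.4333 [444.7 247.7 120.1] -106.3
-114 slide [ -0.3  69.1 -22.4] dr_y 0.134 t 2.4333 [444.7 247.7 120.1] -106.3
-118 slide [ -0.1  69.1 -28. ] dr_y 0.204 t 2.4333 [444.7 247.7 120.1] -106.3
-122 slide [ -0.4  69.1 -33.6] dr_y 0.273 t 2.4333 [444.7 247.7 120.1] -106.3
-126 slide [ -1.   69.1 -39.2] dr_y 0.343 t 2.4333 [444.7 247.7 120.1] -106.3
-130 slide [ -2.   69.1 -44.7] dr_y 0.413 t 2.4333 [444.7 247.7 120.1] -106.3
-134 slide [ -3.4  69.1 -50.2] dr_y 0.483 t 2.4333 [444.7 247.7 120.1] -106.3
-138 slide [ -5.1  69.1 -55.5] dr_y 0.553 t 2.4333 [444.7 247.7 120.1] -106.3
-142 slide [ -7.2  69.1 -60.7] dr_y 0.622 t 2.4333 [444.7 247.7 120.1] -106.3
-146 slide [ -9.7  69.1 -65.8] dr_y 0.692 t 2.4333 [444.7 247.7 120.1] -106.3
-150 slide [-12.6  69.1 -70.7] dr_y 0.762 t 2.4333 [444.7 247.7 120.1] -106.3
-154 slide [-15.7  69.1 -75.3] dr_y 0.832 t 2.4333 [444.7 247.7 120.1] -106.3
-158 slide [-19.2  69.1 -79.7] dr_y 0.902 t 2.4333 [444.7 247.7 120.1] -106.3
```

View pics/w2.png

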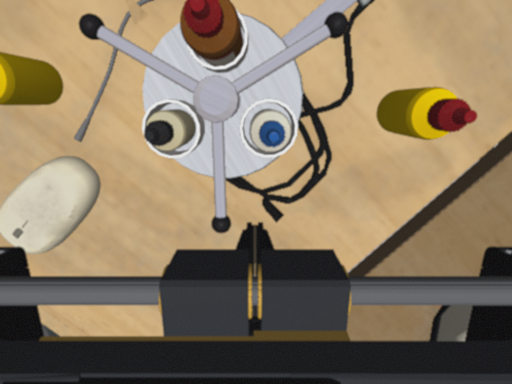

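Refused because dr was missing; the tool is still at z = 120. I'll descend again with complete rows (from the commanded pose, 119.6 mm).

>>> drive_tool([
  {"slide": [-0.002,0.025,0],"dr": [0,0,0],"fingers": 0},
  {"slide": [-0.002,0.048,0],"dr": [0,0,0],"fingers": 0},
  {"slide": [-0.002,0.062,0],"dr": [0,0,0],"fingers": 0},
  {"slide": [-0.002,0.068,0],"dr": [0,0,0],"fingers": 0},
  {"slide": [-0.002,0.068,0],"dr": [0,0,0],"fingers": 0},
])

```text
t: 2.85
eef_pos: [445.3, 249.6, 51.9]
tcp_rot: [-1.571, 0.0, -1.856]
ft_force: [-0.4, 0.6, 0.5]
opening: 0.008
```

```bash
cat > wl.py <<'E'
import sys
from cell import optics,env
import cv2
s=env.state();print(s["eef_pos"].round(1),s["ft_force"].round(1))
cv2.imwrite(f"pics/{sys.argv[1]}.png",optics.read_camera("wrist")[:,:,::-1])
E
python3 wl.py w3
python3 - <<'E'
from plan import *
plan([*fp(-106,79,16),51],-106)
E
```

```text
[445.3 249.6  51.9] [-0.4  0.6  0.5]
slide [  0.4   1.6 -11.5] dr_y -0.006 t 2.9 [445.6 249.8  52.6] -106.3
```

View pics/w3.png

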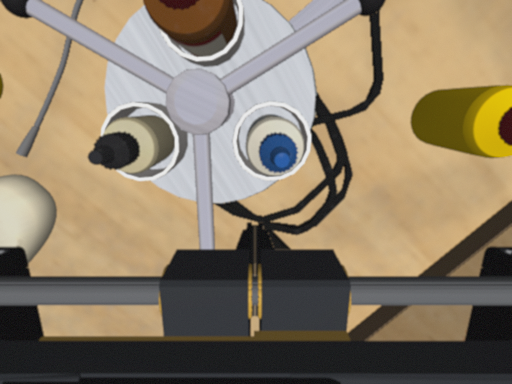

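>>> drive_tool([
  {"slide": [0.0003,0.001,-0.003],"dr": [0,0,0],"fingers": 0},
  {"slide": [0.0003,0.001,-0.006],"dr": [0,0,0],"fingers": 0},
  {"slide": [0.0003,0.001,-0.0085],"dr": [0,0,0],"fingers": 0},
  {"slide": [0.0003,0.001,-0.0105],"dr": [0,0,0],"fingers": 0},
  {"slide": [0.0003,0.001,-0.0125],"dr": [0,0,0],"fingers": 0},
])

```text
t: 3.32
eef_pos: [432.7, 253.0, 51.0]
tcp_rot: [-1.57, 0.0, -1.856]
ft_force: [0.1, -0.2, -1.4]
opening: 0.003
```

```bash
python3 wl.py w4
```

```text
[432.7 253.   51. ] [ 0.1 -0.2 -1.4]
```

View pics/w4.png

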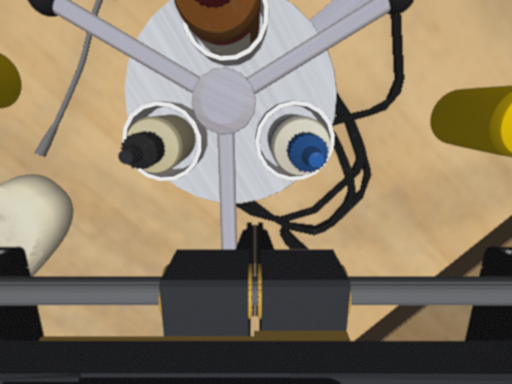

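>>> drive_tool([
  {"slide": [0.0004,0,-0.0028],"dr": [0,0.035,0],"fingers": 0},
  {"slide": [0.0008,0,-0.0055],"dr": [0,0.07,0],"fingers": 0},
  {"slide": [0.001,0,-0.0083],"dr": [0,0.105,0],"fingers": 0},
  {"slide": [0.0012,0,-0.0111],"dr": [0,0.14,0],"fingers": 0},
  {"slide": [0.0012,0,-0.0139],"dr": [0,0.175,0],"fingers": 0},
])

```text
t: 3.78
eef_pos: [419.3, 255.6, 50.7]
tcp_rot: [-1.57, 0.0, -2.032]
ft_force: [0.8, -1.2, 1.3]
opening: 0.004
```

```bash
python3 wl.py w5
```

```text
[419.3 255.6  50.7] [ 0.8 -1.2  1.3]
```

View pics/w5.png

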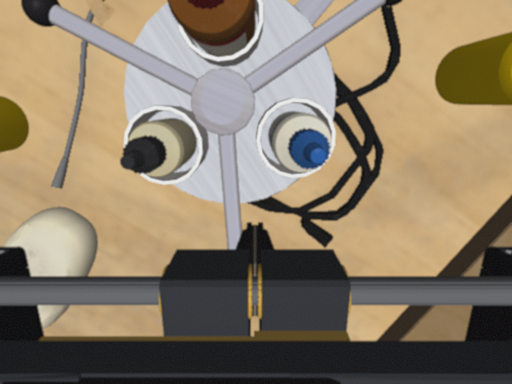

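>>> drive_tool([
  {"slide": [0.0004,0,-0.0028],"dr": [0,0.035,0],"fingers": 0},
  {"slide": [0.0008,0,-0.0055],"dr": [0,0.07,0],"fingers": 0},
  {"slide": [0.001,0,-0.0083],"dr": [0,0.105,0],"fingers": 0},
  {"slide": [0.0012,0,-0.0111],"dr": [0,0.14,0],"fingers": 0},
  {"slide": [0.0012,0,-0.0139],"dr": [0,0.175,0],"fingers": 0},
])

```text
t: 4.25
eef_pos: [406.4, 260.7, 50.7]
tcp_rot: [-1.57, 0.0, -2.207]
ft_force: [1.3, -0.6, 0.5]
opening: 0.003
```

>>> drive_tool([
  {"slide": [0.0004,0,-0.0028],"dr": [0,0.035,0],"fingers": 0},
  {"slide": [0.0008,0,-0.0055],"dr": [0,0.07,0],"fingers": 0},
  {"slide": [0.001,0,-0.0083],"dr": [0,0.105,0],"fingers": 0},
  {"slide": [0.0012,0,-0.0111],"dr": [0,0.14,0],"fingers": 0},
  {"slide": [0.0012,0,-0.0139],"dr": [0,0.175,0],"fingers": 0},
])

```text
t: 4.67
eef_pos: [394.4, 268.0, 50.7]
tcp_rot: [-1.571, 0.0, -2.382]
ft_force: [1.6, -0.1, 0.4]
opening: 0.003
```

```bash
python3 wl.py w6; python3 look.py a6; python3 -c "
from plan import *
s=env.state();d=s['eef_pos'][:2]-AX;y=s['tcp_rot'][2];print(d@[np.cos(y),np.sin(y)],d@[-np.sin(y),np.cos(y)],np.degrees(y))"
```

```text
[394.4 268.   50.7] [ 1.6 -0.1  0.4]
78.46706060333419 14.893268500833127 -136.309310904066
```

View pics/w6.png

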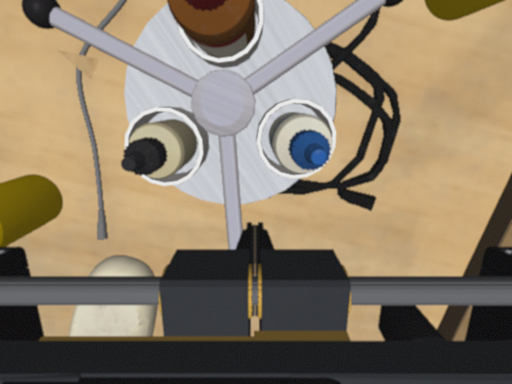

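View pics/a6.png

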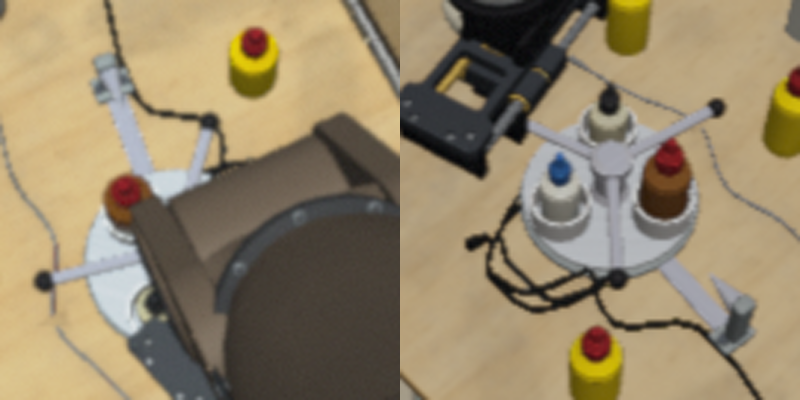

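```bash
cat > ang.py <<'E'
from cell import optics
from h import *
AX=np.array([440.8,333.0])
T=optics.camera_model("top");S=optics.camera_model("scene");f=400/135
AXT=np.array([440.6,334.6]);AXS=np.array([441,331.5])
def a(cam,p,z=55):
    m,c=(T,AXT) if cam=="t" else (S,AXS)
    q=ray(m,*un(p,f,(190,100) if cam=="t" else (195,140)),z)[:2]-c
    print(cam,p,np.hypot(*q).round(1),np.degrees(np.arctan2(q[1],q[0])).round(1))
E
python3 -c "
from ang import *
a('t',(209,121));a('t',(43,281));a('s',(317,107));a('s',(217,278))"
```

```text
t (209, 121) 95.3 -13.4
t (43, 281) 96.0 106.8
s (317, 107) 96.1 106.5
s (217, 278) 94.5 -13.5
```

>>> drive_tool([
  {"slide": [0.0004,0,-0.0028],"dr": [0,0.035,0],"fingers": 0},
  {"slide": [0.0008,0,-0.0055],"dr": [0,0.07,0],"fingers": 0},
  {"slide": [0.001,0,-0.0083],"dr": [0,0.105,0],"fingers": 0},
  {"slide": [0.0012,0,-0.0111],"dr": [0,0.14,0],"fingers": 0},
  {"slide": [0.0012,0,-0.0139],"dr": [0,0.175,0],"fingers": 0},
])

```text
t: 5.23
eef_pos: [384.0, 277.2, 50.6]
tcp_rot: [-1.571, 0.0, -2.556]
ft_force: [0.6, -0.4, 0.2]
opening: 0.006
```

>>> drive_tool([
  {"slide": [0.0004,0,-0.0028],"dr": [0,0.035,0],"fingers": 0},
  {"slide": [0.0008,0,-0.0055],"dr": [0,0.07,0],"fingers": 0},
  {"slide": [0.001,0,-0.0083],"dr": [0,0.105,0],"fingers": 0},
  {"slide": [0.0012,0,-0.0111],"dr": [0,0.14,0],"fingers": 0},
  {"slide": [0.0012,0,-0.0139],"dr": [0,0.175,0],"fingers": 0},
])

```text
t: 5.65
eef_pos: [375.3, 288.1, 50.6]
tcp_rot: [-1.571, 0.0, -2.731]
ft_force: [-0.5, -0.9, 0.7]
opening: 0.004
```

```bash
python3 look.py a7
```

```text
(no output)
```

View pics/a7.png

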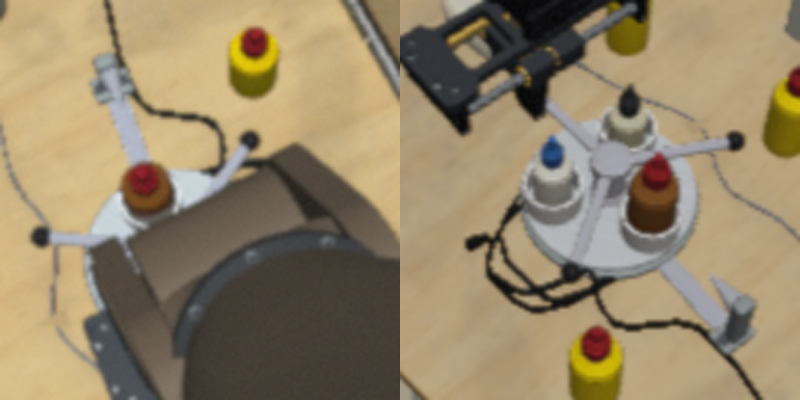

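```bash
python3 -c "
from ang import *
a('t',(250,140));a('t',(40,237));a('s',(336,142));a('s',(171,272))"
```

```text
t (250, 140) 95.0 -33.3
t (40, 237) 95.7 87.6
s (336, 142) 95.7 86.1
s (171, 272) 94.5 -33.2
```

>>> drive_tool([
  {"slide": [0.0003,0,-0.0017],"dr": [0,0.021,0],"fingers": 0},
  {"slide": [0.0005,0,-0.0034],"dr": [0,0.042,0],"fingers": 0},
  {"slide": [0.0007,0,-0.005],"dr": [0,0.063,0],"fingers": 0},
  {"slide": [0.0009,0,-0.0062],"dr": [0,0.078,0],"fingers": 0},
  {"slide": [0.0009,0,-0.0062],"dr": [0,0.078,0],"fingers": 0},
])

```text
t: 6.17
eef_pos: [371.8, 293.6, 50.6]
tcp_rot: [-1.571, 0.0, -2.81]
ft_force: [0.2, -0.2, 1.0]
opening: 0.005
```

>>> drive_tool([
  {"slide": [0,0,0.003],"dr": [0,0,0],"fingers": 0},
  {"slide": [0,0,0.007],"dr": [0,0,0],"fingers": 0},
  {"slide": [0,0,0.011],"dr": [0,0,0],"fingers": 0},
  {"slide": [0,0,0.012],"dr": [0,0,0],"fingers": 0},
  {"slide": [0,0,0.012],"dr": [0,0,0],"fingers": 0},
])

```text
t: 6.58
eef_pos: [376.0, 281.6, 50.6]
tcp_rot: [-1.571, -0.0, -2.809]
ft_force: [-0.5, 0.6, -0.6]
opening: 0.006
```

```bash
python3 look.py a8; python3 wl.py w8
```

```text
[375.9 282.   50.6] [ 0.2  0.  -0.2]
```

View pics/a8.png

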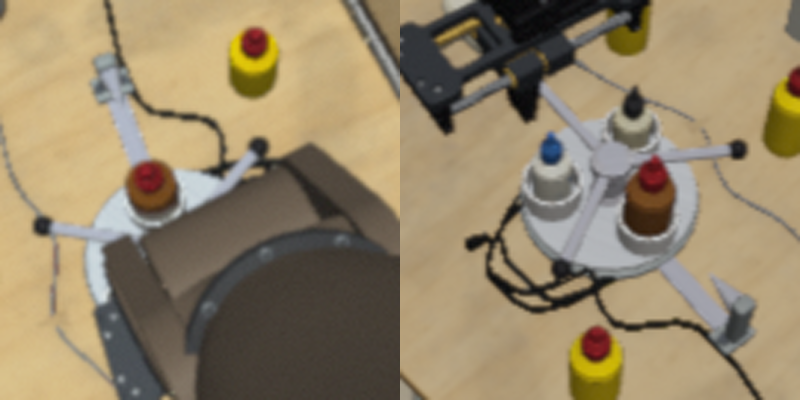

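View pics/w8.png

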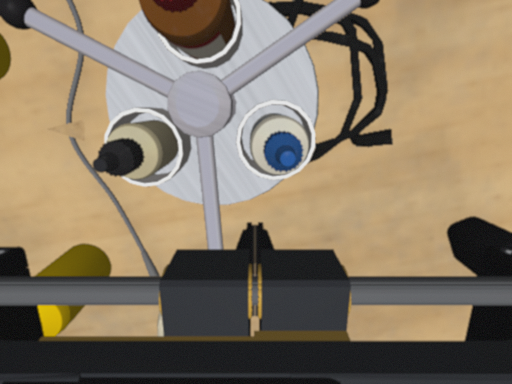

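>>> drive_tool([
  {"slide": [0,-0.015,0.001],"dr": [0,0,0],"fingers": 0},
  {"slide": [0,-0.045,0.001],"dr": [0,0,0],"fingers": 0},
  {"slide": [0,-0.08,0.001],"dr": [0,0,0],"fingers": 0},
  {"slide": [0,-0.11,0.001],"dr": [0,0,0],"fingers": 0},
  {"slide": [0,-0.14,0.001],"dr": [0,0,0],"fingers": 0},
])

```text
t: 7.15
eef_pos: [375.8, 281.1, 192.3]
tcp_rot: [-1.571, 0.0, -2.809]
ft_force: [-0.6, 0.7, 0.2]
opening: 0.003
```

```bash
python3 -c "
from plan import *
plan([420,100,205],-161)"
```

```text
slide [ 17.5 -12.7 185.6] dr_y 0.001 t 7.15 [375.8 281.1 192.3] -160.9
```

>>> drive_tool([
  {"slide": [0.003,-0.005,0.037],"dr": [0,0,0],"fingers": 0},
  {"slide": [0.007,-0.01,0.074],"dr": [0,0,0],"fingers": 0},
  {"slide": [0.01,-0.013,0.111],"dr": [0,0,0],"fingers": 0},
  {"slide": [0.014,-0.013,0.148],"dr": [0,0,0],"fingers": 0},
  {"slide": [0.0175,-0.013,0.186],"dr": [0,0,0],"fingers": 0},
])

```text
t: 7.57
eef_pos: [420.3, 98.2, 204.0]
tcp_rot: [-1.571, 0.001, -2.808]
ft_force: [0.4, 0.4, 0.0]
opening: 0.003
```

>>> drive_tool([
  {"slide": [0,0,0.037],"dr": [0,0,0],"fingers": 0},
  {"slide": [0,0,0.074],"dr": [0,0,0],"fingers": 0},
  {"slide": [0,0,0.11],"dr": [0,0,0],"fingers": 0},
  {"slide": [0,0,0.14],"dr": [0,0,0],"fingers": 0},
  {"slide": [0,0,0.14],"dr": [0,0,0],"fingers": 0},
])

```text
t: 7.98
eef_pos: [467.7, -36.6, 203.6]
tcp_rot: [-1.57, 0.001, -2.812]
ft_force: [-0.8, 0.1, -0.3]
opening: 0.002
```

```bash
python3 look.py a9
```

```text
(no output)
```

View pics/a9.png

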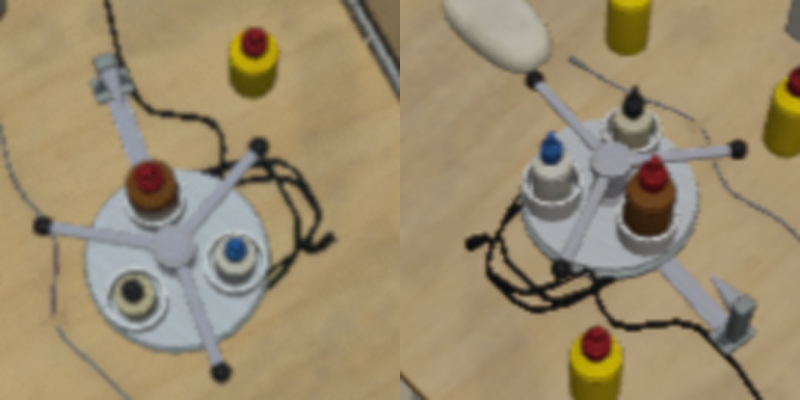

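```bash
python3 -c "
from ang import *
a('t',(259,146));a('t',(43,225));a('t',(221,372));a('s',(338,149));a('s',(162,268));a('s',(134,79))
a('s',(310,275),50);a('s',(340,299),61);a('t',(102,62),61);a('t',(149,177),113)
a('s',(254,162),116)"
```

```text
t (259, 146) 95.4 -38.0
t (43, 225) 94.8 82.3
t (221, 372) 95.9 -157.7
s (338, 149) 95.7 82.3
s (162, 268) 93.8 -37.4
s (134, 79) 95.8 -158.0
s (310, 275) 112.5 22.2
s (340, 299) 142.1 22.1
t (102, 62) 144.6 23.1
t (149, 177) 39.3 23.3
s (254, 162) 45.9 20.4
```

Run:
```python
from cell import env
s=env.state();print(s["t"],s["ft_force"].round(1),abs(s["qvel"]).max());print(env.job_done())
```

```text
8.0833 [-0.2  0.6  0.4] 0.0401644201878846
the job is handed in; nothing more can be done
None
```

I turned the carousel about 52° clockwise by pushing one spoke with the closed fingertips. The tallest bottle (brown, red cap) now stands in front of the pointer, and I handed the job in at about 8.1 s.

**Alignment:** in the last top and scene pictures, the spoke ends put the tall bottle's cup at about 22.2°. The pointer measures 22.1–23.1°, and the limit of 8 mm is about 10°. The bottle's own cap read 20.4° in one picture and 23.3° in the other, so the two views disagree by about 3°. That is at most about 1.5 mm off, well inside the limit.

**Bottles and bystanders:** all three bottles looked upright in their cups. The fingers never came near the bottles, the canister or the mouse. I did not re-measure the canister and mouse at the end.

**Arm:** it was clear of everything, with measured force within its noise of about 1 N. One move was refused because a row lacked its turn value. I resent it complete and nothing was disturbed.

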